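Unlock the panel clamp and hold its spring jaw open at the mark

ROBOT

A 7-joint arm with a two-finger parallel gripper is mounted at the origin on a cart in front of the work surface, level with it; the furniture and walls round the work are solid. World frame = base frame: x ahead of the robot, y to its left, z up, the work surface at z = 0. Lengths are in m, angles in rad, forces in N, time in s.
With the tool pointing down it reaches from about 0.425 to 1.025 m from the base axis. Payload 3.6 kg.
Tool frame: the origin (TCP) lies where the fingers leave the gripper's body, on its centre line; the fingertips stand 73 mm ahead of it and the grasp point (between the pads) lies 54 mm ahead of it; z points along the fingers, y is the line along which they close (so a half turn about z gives the same grasp; the last joint's range is limited). The gripper opens to 85 mm and grips with 20 to 120 N. Pads are 22 mm wide; open, the fingers measure 114 mm over their backs; the gripper's body (76 mm by 85 mm) begins 54 mm behind the grasp point. The pads swing forward as they close: fully open they stand 13 mm farther back than shut.
Start: joints at [1.198, 0.591, 0.048, 1.609, -0.033, 0.943, -0.034], TCP at [0.2, -0.697, 0.304] pointing down, gripper open.
Joint ranges: [-2.69, 2.69], [-0.47, 2.24], [-1.27, 1.36], [0.19, 2.51], [-1.53, 4.68], [0.08, 2.07], [-3.09, 3.09]. Speed limits (rad/s): [2.57, 2.57, 3.14, 3.14, 3.14, 3.14, 3.14].

INTERFACE

Orientations are given as [roll, pitch, yaw] about the fixed x, y, z axes, in that order (R = Rz(yaw) Ry(pitch) Rx(roll)).
In Python, from station import robot gives the robot as it stands.
- The arm moves only by the shell command python3 -m creep 'ROWS' [FORCE]. ROWS is JSON, a list that holds one entry, the list of rows, each a list of 5 numbers: the shift along the tool's x, y, z in units of 25 mm (1.0 is 25 mm), then the turn about the tool's z in rad, then the opening, from 0 (shut) to 1 (fully open). A call has 1 to 8 rows; each row shifts and turns the commanded pose from where the row before left it, along the tool's axes as they then stand; what a row does not reach is not made up. A row lasts 1/12 s, in which the tool goes at most 41.7 mm and 7.16 degrees, less where a joint would pass 70% of its speed; a pose out of reach is approached as far as the arm can. A call is refused whole if a number of a shift passes 1 or a number of a turn 0.125, either way. A call with a gripper value outside its range is refused whole. The fingers move at their own pace and stop on an object; FORCE is the grip in N (left out, the last holds). Time passes only in rows, so rows that do not move let the fingers close. It gives the time, the measured TCP pose, the force, the opening and the grip force at its end, in the units of the state.
- robot.get_obs(): the state, without advancing time (a new reading comes with each control period).
- robot.capture(name): name is "scene" or "top" or "wrist"; returns (picture, depth): 420x560x3 uint8, red, green, blue; 420x560 float32, m along the optical axis (not along the pixel's ray), 0 where there is no reading.
- robot.camera_model(name): a dict with "vertical_fov" (degrees; the focal length in pixels is half the picture's height over the tangent of half this angle, whatever the lens; pixels are square), "cx", "cy" (the principal point, pixels), "eye" and "orientation" of the camera in the world. Camera axes: x right, y down, z forward; pixel columns grow to the right and rows downward; lengths in m; the calibration is good to about 2 mm. A picture is of the moment at which its call begins: read the wrist's pose just before it. camera_model takes no time and is no camera call; for the wrist camera it gives the pose at the moment of the call.
- robot.sign_off(): hands the job in; it is judged then, once.
Trained networks look in the newest picture that a camera, given by its name, has taken for a name from the list of things; names that differ only in an ending like _2 or _b are one class to them, and where a whole thing is asked for, a point or a joint stands for the part that bears it (a point fixed in the world has none). Each returns a list of dicts, best first, with "p" (0 to 1); they miss things now and then, are a little off and sometimes report something else, mostly with a low value. They report only what shows in the picture. A call takes as long as a camera call.
- robot.spot_in(camera, query): "centre" ([x, y, z] in m, in the coordinates of the camera as it stood for that picture, good to about 4 mm: the middle of the surface that is visible of it).
- robot.cut_out(camera, query): "mask" (420x560 bool, what is visible of it).
- robot.pinpoint(camera, query): "centre" ([x, y, z] in m, in the coordinates of the camera as it stood for that picture, good to about 4 mm: a listed point, or the origin of a listed thing).
The state is a dict: "time": time; "joint_pos": joint angles; "qvel": joint speeds; "effort": joint torques, N m; "position": TCP position; "tool_rot": TCP orientation; "wrist_force": force on the tool from outside, world axes, zero at the start; "moment": the same for the moment, N m; "width": finger opening in m; "finger_force": force on a finger pad.
Only numpy, scipy, OpenCV 4.12 (cv2) and the standard library are available. Lean on these libraries where they do the work, as an engineer would, in place of code of your own. Each camera call takes 0.05 s, during which the arm holds its last target. There are 200 camera calls.

TASK

Open the panel clamp for the next painting panel: wind its crank counter-clockwise (seen from above), about two full turns, until it comes up against its stop and the lock pin is out, then pull the spring jaw open by its upright grip until the jaw's pointer is level with the fin of the little marker on the rail. Finish while still holding the jaw steadily there, since it springs shut when let go; leave the marker where it is and do not disturb the jars, the roll of tape and the eraser standing near.

Things in the scene. Friction and masses are not known exactly. Their poses are not given: they have to be found in the camera images.
- clamp: the panel clamp, fixed to the table: wooden base 190 x 96 x 16 mm with steel jaws, a steel bridge (top 97 mm high with its bush, 30 x 70 mm) and a crank. Origin at the centre of the underside, on the table; its +x runs from the pull grip towards the crank (away from the robot), +y to the left, z up. The marker rail is on its -y side. The jaw opens along its -x.
- crank_axis (a point): point on the crank's vertical turning axis, 133 mm above the table, 55 mm along the clamp's +x from its origin; the hub and the arm of the crank end 111 mm above the table
- knob_centre (a point): centre of the crank's upright wooden knob: round, 18 mm across, reaching from 112 to 157 mm above the table, 40 mm from the crank axis. The knob spins freely on its own pin, so it may be carried round the axis without turning the hand
- crank (a joint): turn of the crank in rad, growing counter-clockwise seen from above; 0 = screwed down, hard stop at 12.9. At 0 the arm points along the clamp's +x. Turning it takes about 2 N at the knob; it stays where it is left. Every turn raises the brass lock pin 8.5 mm; below about 10.3 the pin blocks the jaw
- grip_centre (a point): point in the upright dark wooden pull grip of the jaw, 105 mm above the table, on its mid line; the wooden block is 18 mm (clamp x) by 26 mm (clamp y) and reaches from 65 to 125 mm above the table. It stands 34.5 mm from the middle of the steel jaw plate, whose top is 78 mm high
- jaw_slide (a joint): opening of the spring jaw in m: 0 = shut, 0.055 = end of travel, growing as the grip is pulled along the clamp's -x. The spring closes it with 6 N when shut plus 1.5 N for every 10 mm, and shuts it again when let go
- jaw: the sliding jaw as one part: steel tongue, jaw plate and pull grip; its origin coincides with the clamp's when shut and moves with it; axes as the clamp's
- jaw_pointer (a point): outer end of the jaw's pointer, a 3 mm thick steel tongue on the -y end of the jaw plate, 60 mm above the table; at the clamp's x = -40.5 mm when shut
- marker (a joint): place of the marker in m along its rail, on the same scale as jaw_slide, so the pointer is level with the fin when jaw_slide equals this value. The marker is stiff (8 N) and stays put unless pushed
- mark (a point): on the upright fin (3 mm thick, top 67 mm high) of the small aluminium marker that rides on the rail; axes as the clamp's; pointer and fin are level when both have the same clamp x
- jar: bystander: the one of the black pigment jars with grey lids that stands farthest from the table edge, beside the clamp, 44 mm across, 66 mm high; origin under its centre
- tape: bystander: roll of masking tape lying flat, 104 mm across, 25 mm high; origin under its centre
- eraser: bystander: white eraser, 22 x 50 x 13 mm; origin under its centre

How it is judged:
On the way, in this order (a step that is already met when the one before it is completed fails the run):
1. the crank is wound up to its stop (within 0.9 rad) while the jaw is still shut (value of joint crank above 12 rad and value of joint jaw_slide below 0.006 m), for 0.2 s.
2. the jaw is pulled by the fingers until its pointer is level with the marker's fin (x of jaw_pointer in the frame of mark between -0.005 and 0.005 m and contact force between the fingers and jaw above 3 N), for 0.2 s.
At the end, for the whole second after the job is handed in: the fingers hold the jaw (more than 3 N), the jaw stands still with its pointer within 5 mm of the marker's fin along the slide, and the crank is still within 0.9 rad of its stop (all of step 2 and velocity of joint jaw_slide between -0.01 and 0.01 m/s and value of joint crank above 12 rad); the arm keeps its last pose, push and grip.
It fails at once if the marker is pushed more than 3 mm from its place (distance of mark from where it was at the start of the episode above 0.003 m).
It fails at once if the jar, the roll of tape or the eraser is moved more than 20 mm or the jar is tipped (distance of any of jar, tape, eraser from where it was at the start of the episode above 0.02 m or angle between jar's own z axis and vertical above 0.5 rad).
It also fails if it takes over 61 s, if anything falls off the work surface, if the arm or the gripper's body presses on something with over 40 N, if the wrist force passes 120 N, or if a joint passes its speed limit or range.

## Working session

There is one attempt and no reset: what is moved stays moved. The work goes in short steps, Python scripts to look and compute and a shell command to move; the robot and the scene stay as the last step left them, time stands still between calls to the robot, and variables do not carry over. Pictures are saved under pics/ and viewed, at most 10 in all, crops included, and the job is handed in when it is done.

```bash
mkdir -p pics; ls; cat > h.py <<'E'
import numpy as np, cv2
from scipy.spatial.transform import Rotation as R
from station import robot
def cam(n):
    m=robot.camera_model(n); return m
def rot(o):
    o=np.array(o,float)
    if o.shape==(3,3): return o
    return R.from_euler('xyz',o).as_matrix() if o.size==3 else R.from_quat(o).as_matrix()
def w(m,p): return rot(m['orientation'])@np.array(p)+np.array(m['eye'])
E
python3 - <<'E'
from h import *
o=robot.get_obs(); print({k:np.round(v,3) for k,v in o.items()})
for n in ['scene','top']:
    m=cam(n); print(n,m)
    p,d=robot.capture(n); cv2.imwrite(f'pics/{n}.png',p[:,:,::-1])
    for q in ['clamp','crank_axis','knob_centre','grip_centre','jaw_pointer','mark','jar','tape','eraser']:
        r=robot.pinpoint(n,q); print(q,[(round(x['p'],2),np.round(w(m,x['centre']),3)) for x in r[:2]])
E
```

```text
pics
{'time': np.float64(0.0), 'joint_pos': array([ 1.198,  0.592,  0.048,  1.61 , -0.033,  0.943, -0.034]), 'qvel': array([-0.   , -0.001,  0.001, -0.   , -0.002,  0.   ,  0.   ]), 'effort': array([ 1.0000e-03, -5.4869e+01,  1.5470e+00, -1.9812e+01,  9.0000e-03,
        9.0000e-03, -0.0000e+00]), 'position': array([ 0.2  , -0.696,  0.303]), 'tool_rot': array([-3.139,  0.   ,  0.28 ]), 'wrist_force': array([-0.181, -0.573, -0.199]), 'moment': array([-0.029, -0.031, -0.022]), 'finger_force': np.float64(0.0), 'width': np.float64(0.085)}
scene {'vertical_fov': 44.12716583021342, 'cx': 280.2295976069718, 'cy': 205.2220265152426, 'eye': array([-0.00667977, -0.02229479,  0.65357268]), 'orientation': array([-2.26408348e+00, -1.48067735e-03, -9.85085719e-01])}
clamp [(0.83, array([0.509, 0.343, 0.004]))]
crank_axis [(0.9, array([0.552, 0.376, 0.131]))]
knob_centre [(0.61, array([0.462, 0.263, 0.06 ])), (0.58, array([0.536, 0.413, 0.134]))]
grip_centre [(0.8, array([0.445, 0.303, 0.104]))]
jaw_pointer [(0.61, array([0.497, 0.288, 0.063]))]
mark [(0.42, array([0.461, 0.262, 0.06 ]))]
jar [(0.9
[... 179 characters left out ...]
52773710604043, 'cy': 210.04863596486882, 'eye': array([0.47258587, 0.36271525, 0.9726223 ]), 'orientation': array([-3.0357956 , -0.01237645, -1.56311191])}
clamp [(0.74, array([ 0.504,  0.345, -0.002]))]
crank_axis [(0.91, array([0.56 , 0.376, 0.13 ]))]
knob_centre [(0.61, array([0.533, 0.412, 0.134]))]
grip_centre [(0.92, array([0.448, 0.306, 0.106])), (0.46, array([0.393, 0.446, 0.003]))]
jaw_pointer [(0.73, array([0.499, 0.293, 0.06 ]))]
mark [(0.51, array([0.457, 0.266, 0.061]))]
jar [(0.79, array([0.397, 0.45 , 0.005]))]
tape [(0.94, array([0.679, 0.388, 0.001])), (0.71, array([0.556, 0.375, 0.132]))]
eraser [(0.7, array([0.677, 0.388, 0.002])), (0.58, array([ 0.685,  0.252, -0.005]))]
```

View pics/scene.png

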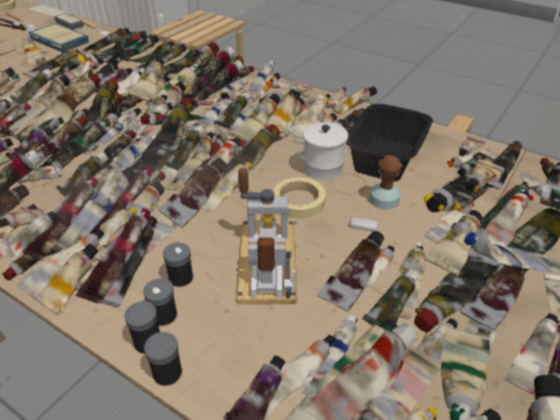

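View pics/top.png

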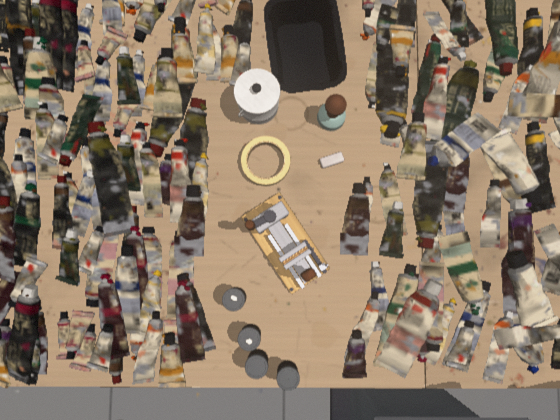

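The scene view shows the clamp at about (267,255), with the grip at (266,250), the knob at (243,180) and the tape at (300,195). The jar is at (178,262). The top view agrees: clamp (285,243), knob (250,222), jar (233,298), marker near (320,268). The networks' points fit this. Clamp yaw is about 0.58 and the crank is at about 1.5 rad. I'll move over in an arc.

```bash
python3 -m creep '[[[1,-0.75,0,0,1],[1,-0.75,0,0,1],[1,-0.75,0,0,1],[1,-0.75,0,0,1],[1,-0.75,0,0,1],[1,-0.75,0,0,1],[1,-0.75,0,0,1],[1,-0.75,0,0,1]]]'
python3 -m creep '[[[1,-0.75,0,0,1],[1,-0.75,0,0,1],[1,-0.75,0,0,1],[1,-0.75,0,0,1],[1,-0.75,0,0,1],[1,-0.75,0,0,1],[1,-0.75,0,0,1],[1,-0.75,0,0,1]]]'
```

```text
time: 1.67
position: [0.3518, -0.4962, 0.3041]
tool_rot: [3.141, -0.0, 0.28]
wrist_force: [1.0, -0.1, -0.4]
width: 0.0854
finger_force: 0.0
time: 2.33
position: [0.5026, -0.2968, 0.3041]
tool_rot: [3.141, -0.0, 0.28]
wrist_force: [0.9, -0.2, 0.3]
width: 0.0855
finger_force: 0.0
```

```bash
python3 -m creep '[[[0.28,-1,0,0,1],[0.28,-1,0,0,1],[0.28,-1,0,0,1],[0.28,-1,0,0,1],[0.28,-1,0,0,1],[0.28,-1,0,0,1],[0.28,-1,0,0,1],[0.28,-1,0,0,1]]]'
python3 -m creep '[[[0.28,-1,0,0,1],[0.28,-1,0,0,1],[0.28,-1,0,0,1],[0.28,-1,0,0,1],[0.28,-1,0,0,1],[0.28,-1,0,0,1],[0.28,-1,0,0,1],[0.28,-1,0,0,1]]]'
python3 -m creep '[[[0.28,-1,0,-0.12,1],[0,-1,0,-0.12,1],[0,-1,0,-0.12,1],[0,-1,0,-0.12,1],[0,0,0,-0.12,1],[0,0,0,-0.12,1],[0,0,0,-0.12,1],[0,0,0,-0.12,1]]]'
python3 -m creep '[[[0,0,0,-0.12,1],[0,0,0,-0.12,1],[0,0,0,-0.12,1],[0,0,0,-0.12,1],[0,0,0,-0.12,1],[0,0,0,-0.12,1],[0,0,0,-0.12,1],[0,0,0,-0.03,1]]]'
python3 - <<'E'
from h import *
o=robot.get_obs();print(o['time'],o['position'],o['tool_rot'],o['joint_pos'].round(2))
m=cam('wrist'); print(m)
p,d=robot.capture('wrist'); cv2.imwrite('pics/wrist1.png',p[:,:,::-1])
for q in ['clamp','crank_axis','knob_centre','grip_centre','jaw_pointer','mark','jar']:
    r=robot.pinpoint('wrist',q); print(q,[(round(x['p'],2),np.round(w(m,x['centre']),4)) for x in r[:2]])
E
```

```text
time: 3.0
position: [0.5004, -0.0891, 0.3042]
tool_rot: [3.141, -0.001, 0.28]
wrist_force: [0.6, 0.8, -0.1]
width: 0.0854
finger_force: 0.0
time: 3.67
position: [0.499, 0.1186, 0.3042]
tool_rot: [3.142, -0.001, 0.28]
wrist_force: [2.0, -0.3, -0.7]
width: 0.0857
finger_force: 0.0
time: 4.33
position: [0.4617, 0.2084, 0.3041]
tool_rot: [3.141, -0.0, 1.246]
wrist_force: [-0.4, -0.4, 0.2]
width: 0.0856
finger_force: 0.0
time: 5.0
position: [0.4619, 0.2079, 0.304]
tool_rot: [3.141, -0.0, 2.114]
wrist_force: [0.1, -0.5, -0.1]
width: 0.0855
finger_force: 0.0
5.0 [0.46193713 0.20793672 0.30401104] [ 3.14128208e+00 -5.45106451e-05  2.11390067e+00] [-0.06  0.37 -0.58  2.08  0.28  0.77 -0.27]
{'vertical_fov': 68.18997431448666, 'cx': 272.52141465373927, 'cy': 209.06009353219764, 'eye': array([0.42462709, 0.26903461, 0.37505298]), 'orientation': array([2.85711894e+00, 1.17263125e-03, 5.43736575e-01])}
clamp [(0.63, array([ 5.060e-01,  3.476e-01, -2.000e-04]))]
crank_axis [(0.58, array([0.5461, 0.3728, 0.1302]))]
knob_centre [(0.7, array([0.5336, 0.413 , 0.138 ]))]
grip_centre [(0.71, array([0.442 , 0.3039, 0.107 ]))]
jaw_pointer [(0.78, array([0.4917, 0.29  , 0.0596]))]
mark []
jar [(0.3, array([0.5303, 0.4118, 0.1373]))]
```

View pics/wrist1.png

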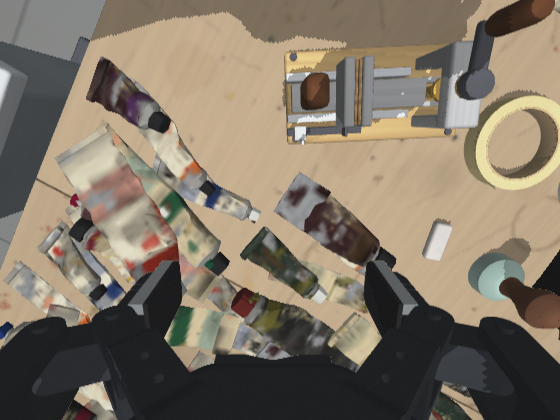

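The wrist picture shows the clamp upper right: grip (315,90), jaw plate (352,92), hub (475,83), knob (515,15), marker near (300,133). Nothing is disturbed. Next I'll get the clamp yaw and the knob from depth.

```bash
cat >> h.py <<'E'
def cloud(n):
    m=cam(n); p,d=robot.capture(n); f=p.shape[0]/2/np.tan(np.radians(m['vertical_fov']/2))
    v,u=np.mgrid[:420,:560]
    P=np.dstack([(u-m['cx'])/f*d,(v-m['cy'])/f*d,d])@rot(m['orientation']).T+np.array(m['eye'])
    P[d<=0]=np.nan
    return m,p,d,P
E
python3 - <<'E'
from h import *
for n in ['wrist','top']:
    m,p,d,P=cloud(n); Z=P[...,2]
    near=np.hypot(P[...,0]-.52,P[...,1]-.36)<.15
    for nm,a,b in [('bridge',.093,.099),('knob',.152,.162),('grip',.120,.130),('base',.011,.021),('hub',.105,.115)]:
        s=near&(Z>a)&(Z<b); q=P[s][:,:2]
        if len(q)<5: print(n,nm,len(q)); continue
        rc=cv2.minAreaRect((q*1000).astype(np.float32)); print(n,nm,len(q),'med',np.median(q,0).round(4),'rect',np.round(rc[0],1),np.round(rc[1],1),round(rc[2],1))
E
```

```text
wrist bridge 1463 med [0.5511 0.3654] rect [499.3 341.4] [153.   68.6] 34.0
wrist knob 577 med [0.5313 0.408 ] rect [532.3 408.7] [17.  11.9] 25.0
wrist grip 1055 med [0.4455 0.3069] rect [486.2 352.7] [150.9  26.7] 48.6
wrist base 6849 med [0.5097 0.3407] rect [556.4 334.6] [262.3 171.6] 34.0
wrist hub 1609 med [0.5432 0.3833] rect [498.8 342.8] [153.2  56.1] 48.2
top bridge 121 med [0.5582 0.3629] rect [503.9 342.6] [146.2  67.3] 35.1
top knob 66 med [0.5327 0.4118] rect [533.4 411.1] [14.7 14.9] 45.3
top grip 128 med [0.4453 0.3058] rect [486.7 352.4] [145.9  24.6] 48.8
top base 2150 med [0.5146 0.3475] rect [525.5 324.1] [227.9 278.7] 88.7
top hub 198 med [0.5476 0.3816] rect [504.3 348.1] [134.2  44.9] 42.0
```

```bash
python3 -m creep '[[[0.74,0.99,0,-0.05,1],[0.74,0.99,0,0,1],[0.74,0.99,0,0,1],[0.74,0.99,0,0,1],[0.74,0.99,0,0,1],[0.74,0.99,0,0,1],[0.74,0.99,0,0,1],[0,0,0,0,1]]]'
python3 - <<'E'
from h import *
o=robot.get_obs();print(o['position'],o['tool_rot'])
m,p,d,P=cloud('wrist');Z=P[...,2]
cv2.imwrite('pics/w2.png',p[:,:,::-1])
for q in ['knob_centre','crank_axis']:
    r=robot.pinpoint('wrist',q); print(q,[(round(x['p'],2),np.round(w(m,x['centre']),4)) for x in r[:2]])
E
```

```text
time: 6.17
position: [0.5355, 0.4187, 0.3043]
tool_rot: [3.136, -0.006, 2.165]
wrist_force: [0.2, 1.4, 0.2]
width: 0.0853
finger_force: 0.0
[0.53545731 0.41867866 0.30431365] [ 3.13619625 -0.00590141  2.16451198]
knob_centre [(0.75, array([0.5309, 0.4129, 0.1371]))]
crank_axis [(0.62, array([0.5438, 0.3765, 0.1318]))]
```

View pics/w2.png

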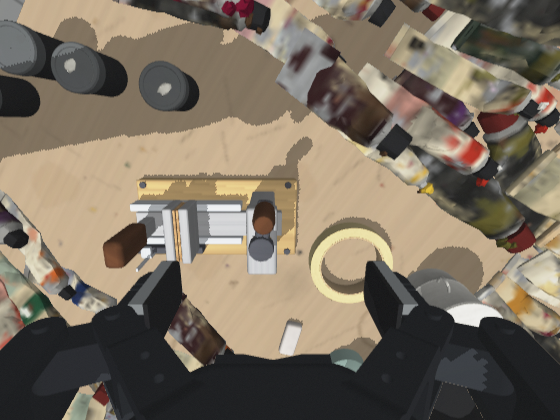

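The wrist view shows the knob at (264,215) and the hub at (262,245), so the arm points along the clamp's +y (about 1.5 rad). The knob lies between the fingers' columns. I'll correct a few mm, descend and close.

```bash
python3 -m creep '[[[-0.14,-0.27,0.5,0,1],[0,0,0.9,0,1],[0,0,0.9,0,1],[0,0,0.9,0,1],[0,0,0.9,0,1],[0,0,0.54,0,0.4],[0,0,0,0,0],[0,0,0,0,0]]]' 30
python3 -m creep '[[[0,0,0,0,0],[0,0,0,0,0],[0,0,0,0,0],[0,0,0,0,0]]]'
```

```text
time: 6.98
position: [0.5316, 0.4037, 0.1876]
tool_rot: [-3.14, 0.001, 2.159]
wrist_force: [0.3, 0.6, 1.0]
width: 0.0515
finger_force: 0.0
time: 7.32
position: [0.5327, 0.4059, 0.1898]
tool_rot: [3.137, -0.001, 2.16]
wrist_force: [0.8, 0.7, 4.4]
width: 0.0171
finger_force: 30.6
```

```bash
python3 -m creep '[[[-0.06,-0.31,0,0,0],[-0.06,-0.31,0,0,0],[-0.17,-0.26,0,0,0],[-0.17,-0.26,0,0,0],[-0.26,-0.17,0,0,0],[-0.26,-0.17,0,0,0],[-0.31,-0.06,0,0,0],[-0.31,-0.06,0,0,0]]]'
python3 - <<'E'
from h import *
o=robot.get_obs();print(o['position'],o['wrist_force'])
m,p,d,P=cloud('wrist')
for n in ['wrist','top']:
    if n=='top': m=cam(n);robot.capture(n)
    for q in ['knob_centre','crank_axis','grip_centre']:
        r=robot.pinpoint(n,q); print(n,q,[(round(x['p'],2),np.round(w(m,x['centre']),4)) for x in r[:2]])
cv2.imwrite('pics/w3.png',p[:,:,::-1])
E
```

```text
time: 7.98
position: [0.5205, 0.351, 0.1897]
tool_rot: [3.137, -0.002, 2.161]
wrist_force: [1.7, 4.7, 5.6]
width: 0.0171
finger_force: 30.8
[0.52052048 0.35101959 0.18968054] [1.73128488 4.69010916 5.63070559]
wrist knob_centre [(0.88, array([0.5205, 0.358 , 0.1341]))]
wrist crank_axis [(0.58, array([0.5448, 0.3752, 0.1276]))]
wrist grip_centre [(0.56, array([0.441 , 0.3036, 0.1067])), (0.21, array([0.3953, 0.4417, 0.0032]))]
top knob_centre []
top crank_axis []
top grip_centre [(0.55, array([0.4465, 0.3027, 0.1053]))]
```

View pics/w3.png

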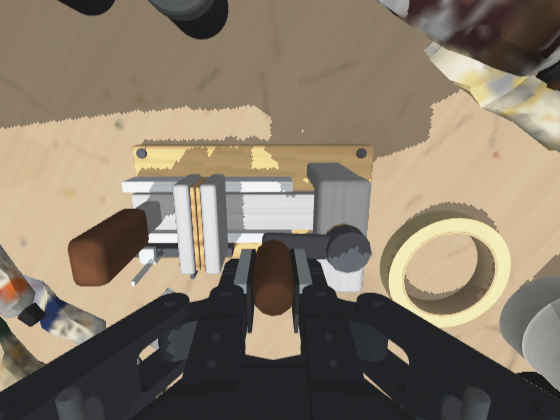

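The knob (272,280) is held between the pads and the arm now points to the clamp's -x. Forces are small, so I'll continue winding.

```bash
python3 -m creep '[[[-0.31,0.06,0,0,0],[-0.31,0.06,0,0,0],[-0.26,0.17,0,0,0],[-0.26,0.17,0,0,0],[-0.17,0.26,0,0,0],[-0.17,0.26,0,0,0],[-0.06,0.31,0,0,0],[-0.06,0.31,0,0,0]]]'
python3 -m creep '[[[0.06,0.31,0,0,0],[0.06,0.31,0,0,0],[0.17,0.26,0,0,0],[0.17,0.26,0,0,0],[0.26,0.17,0,0,0],[0.26,0.17,0,0,0],[0.31,0.06,0,0,0],[0.31,0.06,0,0,0]]]'
```

```text
time: 9.05
position: [0.5753, 0.338, 0.1896]
tool_rot: [-3.14, 0.001, 2.16]
wrist_force: [-2.9, 0.2, 9.8]
width: 0.0167
finger_force: 31.2
time: 9.72
position: [0.5892, 0.3928, 0.1898]
tool_rot: [3.138, 0.003, 2.158]
wrist_force: [2.3, -0.8, 8.4]
width: 0.0171
finger_force: 31.1
```

```bash
python3 -m creep '[[[0.31,-0.06,-0.05,0,0],[0.31,-0.06,0,0,0],[0.26,-0.17,0,0,0],[0.26,-0.17,0,0,0],[0.17,-0.26,0,0,0],[0.17,-0.26,0,0,0],[0.06,-0.31,0,0,0],[0.06,-0.31,0,0,0]]]'
python3 -m creep '[[[-0.06,-0.31,0,0,0],[-0.06,-0.31,0,0,0],[-0.17,-0.26,0,0,0],[-0.17,-0.26,0,0,0],[-0.26,-0.17,0,0,0],[-0.26,-0.17,0,0,0],[-0.31,-0.06,0,0,0],[-0.31,-0.06,0,0,0]]]'
python3 -m creep '[[[-0.31,0.06,0,0,0],[-0.31,0.06,0,0,0],[-0.26,0.17,0,0,0],[-0.26,0.17,0,0,0],[-0.17,0.26,0,0,0],[-0.17,0.26,0,0,0],[-0.06,0.31,0,0,0],[-0.06,0.31,0,0,0]]]'
python3 -m creep '[[[0.06,0.31,0,0,0],[0.06,0.31,0,0,0],[0.17,0.26,0,0,0],[0.17,0.26,0,0,0],[0.26,0.17,0,0,0],[0.26,0.17,0,0,0],[0.31,0.06,0,0,0],[0.31,0.06,0,0,0]]]'
```

```text
time: 10.38
position: [0.5307, 0.4047, 0.1897]
tool_rot: [3.141, 0.0, 2.161]
wrist_force: [3.1, -0.6, 6.5]
width: 0.017
finger_force: 30.9
time: 11.05
position: [0.5209, 0.3504, 0.1898]
tool_rot: [3.138, -0.002, 2.16]
wrist_force: [5.1, 5.3, 1.7]
width: 0.0172
finger_force: 30.6
time: 11.72
position: [0.574, 0.3372, 0.1896]
tool_rot: [-3.136, 0.0, 2.16]
wrist_force: [-3.1, -1.5, 11.1]
width: 0.0172
finger_force: 31.4
time: 12.38
position: [0.5897, 0.3918, 0.1898]
tool_rot: [3.14, 0.004, 2.157]
wrist_force: [5.5, 0.4, 7.1]
width: 0.0171
finger_force: 31.0
```

```bash
python3 -m creep '[[[0.16,-0.02,0,0,0],[0.16,-0.03,0,0,0],[0.15,-0.05,0,0,0],[0.08,-0.03,0,0,0],[0.08,-0.04,0,0,0],[0,0,0,0,0],[0,0,0,0,0]]]'
```

```text
time: 12.97
position: [0.5781, 0.4043, 0.19]
tool_rot: [3.135, 0.001, 2.158]
wrist_force: [8.3, 2.5, 3.0]
width: 0.0172
finger_force: 30.7
```

```bash
python3 -m creep '[[[0.13,-0.07,0,0,0],[0.13,-0.08,0,0,0],[0.12,-0.1,0,0,0],[0,0,0,0,0],[0,0,0,0,0]]]'
python3 - <<'E'
from h import *
o=robot.get_obs();print(o['position'],o['wrist_force'])
m,p,d,P=cloud('wrist')
cv2.imwrite('pics/w4.png',p[:,:,::-1])
for q in ['knob_centre','crank_axis','jaw_pointer','mark']:
        r=robot.pinpoint('wrist',q); print(q,[(round(x['p'],2),np.round(w(m,x['centre']),4)) for x in r[:2]])
E
```

```text
time: 13.38
position: [0.5764, 0.4047, 0.1903]
tool_rot: [3.125, 0.01, 2.153]
wrist_force: [20.6, 0.2, -0.6]
width: 0.0171
finger_force: 30.6
[0.57635531 0.40470895 0.19031502] [20.62600152  0.2138051  -0.63056852]
knob_centre [(0.72, array([0.5744, 0.4114, 0.1371]))]
crank_axis [(0.85, array([0.5428, 0.3766, 0.1291])), (0.61, array([0.5053, 0.3471, 0.0023]))]
jaw_pointer [(0.76, array([0.4951, 0.2897, 0.0587]))]
mark [(0.92, array([0.4619, 0.2668, 0.0631]))]
```

View pics/w4.png

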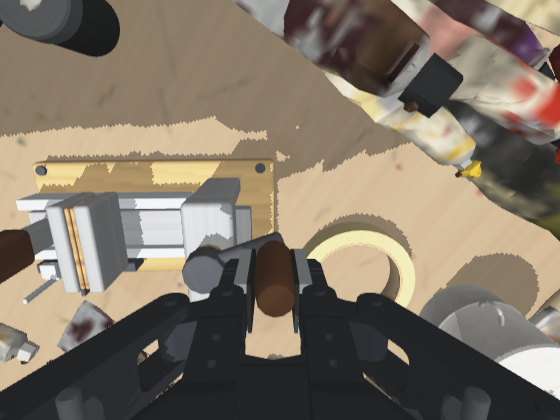

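The crank is against its stop. Force rose to 20 N with no further motion, and the arm (hub 200,270 to knob 275,275) points just past the clamp's +x. Next I'll release, lift, and look from above the grip.

```bash
python3 -m creep '[[[-0.2,0.12,0,0,0.5],[-0.1,0.08,0,0,0.5],[0,0,0,0,0.5],[0,0,0,0,0.5],[0,0,-0.9,0,0.5],[0,0,-0.9,0,0.5],[0,0,-0.9,0,0.5],[0,0,-0.9,0,0.5]]]'
python3 -m creep '[[[-0.05,-0.94,0,0,0.8],[-0.05,-0.94,0,0,0.8],[-0.05,-0.94,0,0,0.8],[-0.05,-0.94,0,0,0.8],[-0.05,-0.94,0,0,0.8],[-0.05,-0.94,0,0,0.8],[-0.05,-0.94,0,0,0.8],[0,0,0,0,0.8]]]'
python3 - <<'E'
from h import *
for n in ['wrist','top']:
    m,p,d,P=cloud(n);Z=P[...,2]
    if n=='wrist': cv2.imwrite('pics/w5.png',cv2.resize(p[:,:,::-1],(784,588)))
    o=robot.get_obs();print(o['position'],o['tool_rot'])
    for q in ['knob_centre','crank_axis','grip_centre','jaw_pointer','mark']:
        r=robot.pinpoint(n,q); print(q,[(round(x['p'],2),np.round(w(m,x['centre']),4)) for x in r[:2]])
E
```

```text
time: 14.3
position: [0.5701, 0.4054, 0.2788]
tool_rot: [-3.137, -0.0, 2.162]
wrist_force: [0.3, 0.1, 0.5]
width: 0.0431
finger_force: 0.0
time: 14.97
position: [0.4343, 0.3029, 0.2777]
tool_rot: [-3.131, 0.003, 2.163]
wrist_force: [-1.0, -0.6, -0.7]
width: 0.0683
finger_force: 0.0
[0.4366679  0.30475489 0.2782024 ] [-3.13546782e+00  1.52854207e-03  2.16258909e+00]
knob_centre [(0.63, array([0.5803, 0.4128, 0.1356])), (0.32, array([6.754e-01, 3.860e-01, 3.000e-04]))]
crank_axis [(0.72, array([0.5459, 0.3734, 0.1279]))]
grip_centre [(0.55, array([0.4395, 0.3036, 0.1051]))]
jaw_pointer [(0.92, array([0.4954, 0.2895, 0.0577]))]
mark [(0.46, array([0.4617, 0.2624, 0.0625])), (0.2, array([0.5048, 0.3489, 0.0015]))]
[0.4412265  0.30754445 0.27906257] [ 3.14135099e+00 -5.96311003e-04  2.15996198e+00]
knob_centre [(0.57, array([0.5795, 0.4107, 0.1354]))]
crank_axis [(0.87, array([0.56  , 0.3779, 0.1294]))]
grip_centre []
jaw_pointer [(0.89, array([0.4956, 0.2946, 0.0593]))]
mark []
```

View pics/w5.png

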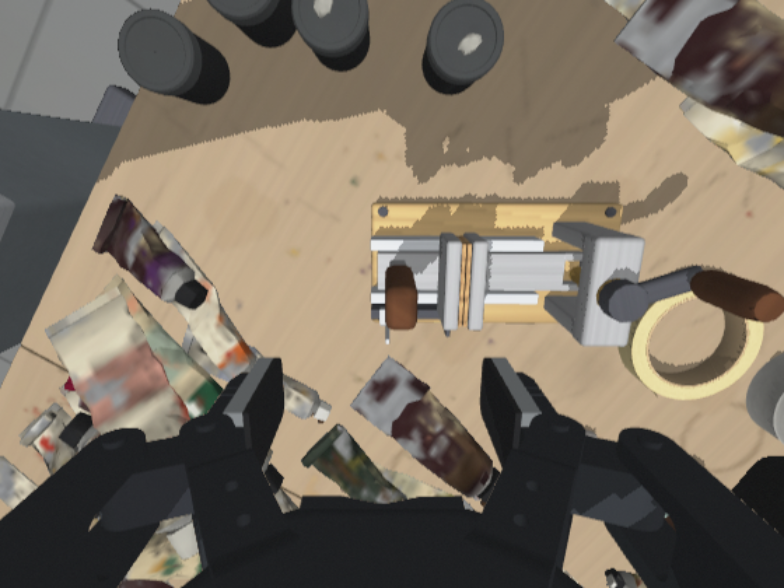

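The wrist view shows the crank arm at its stop angle, the grip top at (400,270), the jaw plate at (450,280), the pointer at about (447,333) and the fin at about (388,335). I'll zoom in there to measure the opening.

```bash
python3 - <<'E'
from h import *
m,p,d,P=cloud('wrist')
print(robot.get_obs()['position'],m)
np.savez('w5.npz',P=P,p=p,f=210/np.tan(np.radians(m['vertical_fov']/2)),cx=m['cx'],cy=m['cy'],Rm=rot(m['orientation']),eye=m['eye'])
c=p[205:255,255:355,::-1]; cv2.imwrite('pics/w6.png',cv2.resize(c,(800,400),interpolation=cv2.INTER_CUBIC))
c=np.array([np.cos(.593),np.sin(.593)]);s=np.array([-c[1],c[0]])
o=np.array([.507,.344])
for a,b in [(.064,.070),(.058,.063)]:
    k=(P[...,2]>a)&(P[...,2]<b);k[:205]=0;k[260:]=0;k[:,:255]=0;k[:,360:]=0
    Q=P[k][:,:2]-o; X=Q@c*1000;Y=Q@s*1000; t=Y<-25
    v,u=np.where(k); print(a,[(int(uu),int(vv),round(x,1),round(y,1)) for uu,vv,x,y in list(zip(u[t],v[t],X[t],Y[t]))[::max(1,t.sum()//25)]])
E
```

```text
[0.44086105 0.30698683 0.27905566] {'vertical_fov': 68.18997431448666, 'cx': 272.52141465373927, 'cy': 209.06009353219764, 'eye': array([0.40086738, 0.36636012, 0.3500686 ]), 'orientation': array([2.85737257e+00, 1.59362714e-03, 5.89603245e-01])}
0.064 [(304, 229, np.float64(-45.8), np.float64(-25.2)), (308, 236, np.float64(-41.9), np.float64(-31.9)), (309, 236, np.float64(-41.0), np.float64(-31.5)), (310, 236, np.float64(-39.9), np.float64(-32.1)), (308, 237, np.float64(-41.8), np.float64(-33.2)), (309, 237, np.float64(-40.9), np.float64(-32.7)), (310, 237, np.float64(-39.9), np.float64(-33.0)), (308, 238, np.float64(-41.7), np.float64(-34.3)), (309, 238, np.float64(-40.9), np.float64(-33.7)), (310, 238, np.float64(-39.7), np.float64(-34.6)), (308, 239, np.float64(-41.6), np.float64(-35.5)), (309, 239, np.float64(-40.7), np.float64(-35.4)), (310, 239, np.float64(-39.7), np.float64(-35.3)), (308, 240, np.float64(-41.6), np.float64(-36.7)), (309, 240, np.float64(-40.7), np.float64(-36.2)), (310, 240, np.float64(-39.8), np.float64(-36.2)), (266, 241, np.float64(-82.8), np.float64(-38.1
[... 210 characters left out ...]
243, np.float64(-83.7), np.float64(-39.4)), (266, 243, np.float64(-82.7), np.float64(-39.2)), (267, 243, np.float64(-81.8), np.float64(-39.2)), (265, 244, np.float64(-83.7), np.float64(-40.3)), (266, 244, np.float64(-82.7), np.float64(-39.5)), (267, 244, np.float64(-81.8), np.float64(-40.6)), (265, 245, np.float64(-83.7), np.float64(-41.0)), (266, 245, np.float64(-82.8), np.float64(-41.5)), (267, 245, np.float64(-81.8), np.float64(-41.1))]
0.058 [(307, 236, np.float64(-42.1), np.float64(-34.2)), (266, 239, np.float64(-82.9), np.float64(-38.4)), (267, 239, np.float64(-81.9), np.float64(-38.3)), (265, 240, np.float64(-83.9), np.float64(-38.7)), (266, 240, np.float64(-82.9), np.float64(-38.3))]
```

View pics/w6.png

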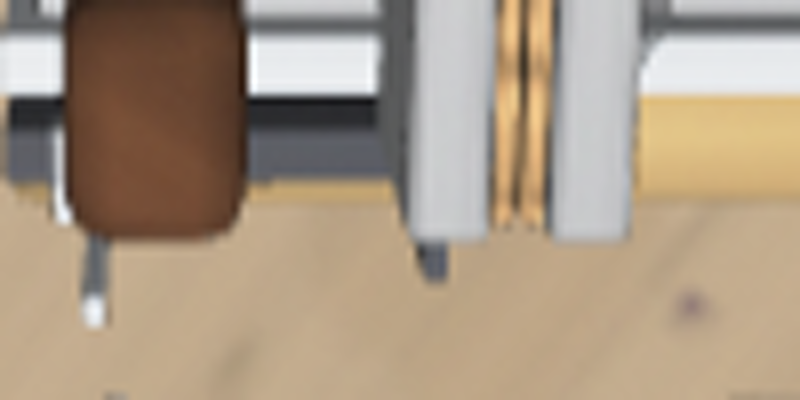

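Depth gives the pointer at clamp x = -40.8 mm and the fin at -82.8 mm, so the needed opening is 42 mm. In the crop the fin is at (93,310) and the pointer at (433,262), 42 px apart at full resolution, about 1 mm each. Now I'll grasp the grip.

```bash
python3 -m creep '[[[-0.16,0.09,0.5,0,0.6],[0,0,0.9,0,0.6],[0,0,0.9,0,0.6],[0,0,0.9,0,0.6],[0,0,0.9,0,0.6],[0,0,0.66,0,0.6],[0,0,0,0,0.6],[0,0,0,0,0]]]' 60
python3 -m creep '[[[0,0,0,0,0],[0,0,0,0,0],[0,0,0,0,0],[0,0,0,0,0]]]'
```

```text
time: 16.28
position: [0.4444, 0.3043, 0.1589]
tool_rot: [-3.139, 0.0, 2.16]
wrist_force: [-0.2, 0.3, -0.8]
width: 0.0404
finger_force: 0.0
time: 16.62
position: [0.4441, 0.3044, 0.161]
tool_rot: [-3.141, 0.001, 2.16]
wrist_force: [-2.8, -2.3, 4.7]
width: 0.0172
finger_force: 59.3
```

```bash
python3 -m creep '[[[0,-0.26,0,0,0],[0,-0.26,0,0,0],[0,-0.26,0,0,0],[0,-0.26,0,0,0],[0,-0.26,0,0,0],[0,-0.26,0,0,0],[0,0,0,0,0],[0,0,0,0,0]]]'
python3 - <<'E'
from h import *
c=np.array([np.cos(.593),np.sin(.593)]);s=np.array([-c[1],c[0]]);o=np.array([.507,.344])
ob=robot.get_obs();print(ob['position'],ob['wrist_force'],ob['finger_force'],(ob['position'][:2]-[.4443,.3044])@c)
for n in ['wrist','top','scene']:
    m,p,d,P=cloud(n)
    Q=P[...,:2]-o;X=Q@c*1000;Y=Q@s*1000;Z=P[...,2]*1000
    k=(Z>54)&(Z<71)&(Y<-33)&(Y>-58)&(X<-25)&(X>-110)
    print(n,[(round(float(x),1),round(float(y),1),round(float(z),1)) for x,y,z in list(zip(X[k],Y[k],Z[k]))[::max(1,k.sum()//30)]])
    for q in ['jaw_pointer','mark']:
        r=robot.pinpoint(n,q); print(n,q,[(round(x['p'],2),np.round((w(m,x['centre'])[:2]-o)@c,4)) for x in r[:1]])
    if n=='wrist':
        cv2.imwrite('pics/w7.png',p[:,:,::-1])
E
```

```text
time: 17.28
position: [0.4166, 0.2858, 0.161]
tool_rot: [3.131, -0.002, 2.16]
wrist_force: [9.1, 5.1, -8.4]
width: 0.0174
finger_force: 58.9
[0.41657687 0.28580784 0.16102679] [ 9.10174958  5.14072602 -8.40182996] 58.86943459510803 -0.033380155240171794
wrist []
wrist jaw_pointer [(0.75, np.float64(-0.0707))]
wrist mark []
top [(-69.4, -34.1, 65.1), (-70.5, -35.7, 65.9), (-71.3, -33.3, 61.3), (-72.1, -34.6, 66.1), (-79.5, -42.2, 58.5)]
top jaw_pointer [(0.72, np.float64(-0.0686))]
top mark [(0.64, np.float64(-0.0673))]
scene []
scene jaw_pointer []
scene mark []
```

View pics/w7.png

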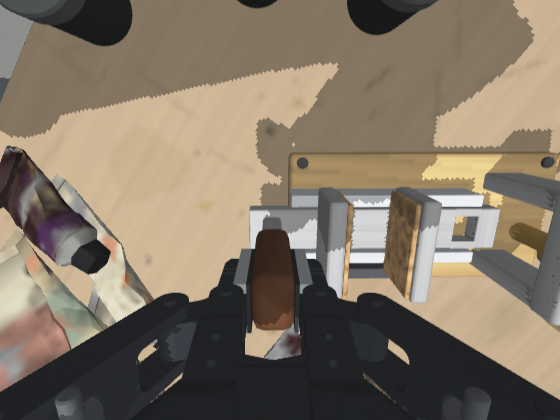

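The jaw is clearly opening (plates at 330 and 405). I'll measure the travel from the plate tops in depth, before and now.

```bash
cat >j.py <<'E'
from h import *
c=np.array([np.cos(.593),np.sin(.593)]);s=np.array([-c[1],c[0]]);o=np.array([.507,.344])
def edges(P):
    Q=P[...,:2]-o;X=Q@c*1000;Y=Q@s*1000;Z=P[...,2]*1000
    k=(abs(Z-78)<2)&(abs(Y)<30)&(X>-95)&(X<0)
    h=np.histogram(X[k],np.arange(-95,1,1.))
    print([(int(b),int(n)) for n,b in zip(*h) if n>8])
edges(np.load('w5.npz')['P'])
m,p,d,P=cloud('wrist'); edges(P)
ob=robot.get_obs();print(ob['position'],ob['wrist_force'],ob['finger_force'],(ob['position'][:2]-[.4443,.3044])@c)
E
python3 j.py
```

```text
[(-46, 63), (-45, 63), (-44, 61), (-43, 68), (-42, 53), (-41, 61), (-40, 60), (-39, 63), (-38, 61), (-37, 58), (-36, 47), (-35, 57), (-34, 54), (-33, 33), (-32, 56), (-31, 64), (-30, 65), (-29, 70), (-28, 69), (-27, 64), (-26, 63), (-25, 63), (-24, 64), (-23, 60), (-22, 62), (-21, 63), (-20, 33)]
[(-78, 114), (-77, 159), (-76, 149), (-75, 141), (-74, 153), (-73, 145), (-72, 150), (-71, 162), (-70, 151), (-69, 138), (-68, 92), (-67, 170), (-66, 156), (-65, 39), (-33, 45), (-32, 176), (-31, 172), (-30, 160), (-29, 280), (-28, 217), (-27, 183), (-26, 163), (-25, 171), (-24, 168), (-23, 163), (-22, 161), (-21, 146), (-20, 48)]
[0.41693119 0.28600761 0.16100733] [ 9.0318994   6.05414765 -7.75262558] 58.95833730697632 -0.0329746851796266
```

```bash
python3 -m creep '[[[0,-0.15,0,0,0],[0,-0.15,0,0,0],[0,-0.14,0,0,0],[0,0,0,0,0],[0,0,0,0,0],[0,0,0,0,0],[0,0,0,0,0]]]'; python3 j.py
```

```text
time: 18.37
position: [0.4084, 0.2803, 0.1611]
tool_rot: [3.13, -0.003, 2.159]
wrist_force: [9.7, 6.6, -9.5]
width: 0.0175
finger_force: 59.1
[(-46, 63), (-45, 63), (-44, 61), (-43, 68), (-42, 53), (-41, 61), (-40, 60), (-39, 63), (-38, 61), (-37, 58), (-36, 47), (-35, 57), (-34, 54), (-33, 33), (-32, 56), (-31, 64), (-30, 65), (-29, 70), (-28, 69), (-27, 64), (-26, 63), (-25, 63), (-24, 64), (-23, 60), (-22, 62), (-21, 63), (-20, 33)]
[(-88, 159), (-87, 150), (-86, 145), (-85, 147), (-84, 150), (-83, 146), (-82, 153), (-81, 154), (-80, 161), (-79, 121), (-78, 113), (-77, 175), (-76, 127), (-75, 15), (-33, 53), (-32, 169), (-31, 146), (-30, 177), (-29, 295), (-28, 207), (-27, 179), (-26, 177), (-25, 169), (-24, 178), (-23, 166), (-22, 178), (-21, 123), (-20, 52)]
[0.40837807 0.28029336 0.16105061] [10.23358062  4.99067613 -9.44321481] 59.10155475139618 -0.04326092984579235
```

```bash
python3 -m creep '[[[0,0,0,0,0],[0,0,0,0,0],[0,0,0,0,0],[0,0,0,0,0]]]'; python3 j.py | tail -1; python3 - <<'E'
from h import *
out=[]
for n in ['scene','top']:
    m,p,d,P=cloud(n); f=210/np.tan(np.radians(m['vertical_fov']/2))
    c=rot(m['orientation']).T@(np.array([.4595,.264,.063])-m['eye']); u=int(c[0]/c[2]*f+m['cx']);v=int(c[1]/c[2]*f+m['cy'])
    out.append(cv2.resize(p[v-25:v+25,u-25:u+25,::-1],(400,400),interpolation=cv2.INTER_CUBIC))
    for q in ['jaw_pointer','mark']:
        r=robot.pinpoint(n,q); print(n,q,[(round(x['p'],2),w(m,x['centre']).round(4)) for x in r[:1]])
cv2.imwrite('pics/c8.png',np.hstack(out))
E
```

```text
time: 18.75
position: [0.4084, 0.2803, 0.161]
tool_rot: [3.13, -0.003, 2.159]
wrist_force: [10.2, 5.5, -9.8]
width: 0.017
finger_force: 59.1
[0.40840291 0.28030759 0.1610279 ] [ 10.86616946   5.47563718 -10.00103195] 59.10501837730408 -0.043232372297494125
scene jaw_pointer []
scene mark []
top jaw_pointer [(0.75, array([0.4652, 0.2709, 0.0612]))]
top mark [(0.35, array([0.4611, 0.2657, 0.0594]))]
```

View pics/c8.png

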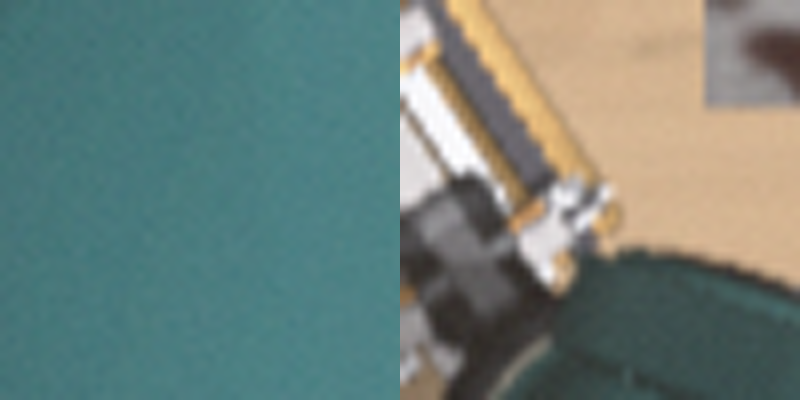

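The scene camera is blocked by the arm. In the top crop, the jaw plate's end and pointer (540,240) sit right at the fin (590,210). The measured travel of 42 mm matches the 42 mm needed, and the hand is steady.

```bash
python3 -c "
from station import robot
print(robot.sign_off())"
```

```text
the job is handed in; nothing more can be done
None
```

The job is handed in: the crank is wound up to its stop, and the gripper is holding the jaw steadily open at 42 mm, the distance I measured to the marker's fin; `sign_off` returned no verdict.

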